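# Unlock the salad spinner and spin it

### The arm

A 6-joint arm with a two-finger parallel gripper is mounted at the origin on a cart in front of the work surface, level with it; the furniture and walls round the work are solid. World frame = base frame: x ahead of the robot, y to its left, z up, the work surface at z = 0. Lengths are in m, angles in rad, forces in N, time in s.
With the tool pointing down it reaches from about 0.375 to 0.925 m from the base axis. Payload 5.7 kg.
Tool frame: the origin (TCP) lies midway between the tips of the shut fingers; the grasp point (between the pads) lies 19 mm behind it; z points along the fingers, y is the direction in which the jaws open and shut (so a half turn about z gives the same grasp; the last joint's range is limited). The gripper opens to 88 mm and grips with 3 to 60 N. Pads are 20 mm wide; open, the fingers measure 115 mm over their backs; the gripper's body (75 mm by 178 mm) begins 61 mm behind the grasp point.
Start: joints at [-1.24, 0.359, 1.51, -0, 1.272, -0.115], TCP at [0.259, -0.541, 0.223] pointing down, gripper open.
Joint ranges: [-2.97, 2.97], [-1.01, 2.36], [0.21, 2.38], [-0.96, 4.11], [0.2, 2.71], [-2.98, 2.98]. Speed limits (rad/s): [2.39, 2.39, 3.14, 3.14, 3.14, 3.14].

### API

Orientations are given as a 3x3 rotation matrix whose columns are the frame's x, y, z axes.
In Python, from bench import * gives the robot as it stands. Calls block until the motion is done:
- move_to(position, orientation): joint-space move of the TCP to a pose.
- line_to(position, rotation=None, v=0.15, force_limit=None): straight line of the TCP; rotation=None keeps the orientation; v is the mean speed in m/s. With force_limit (N) it stops when the force on the tool has changed by that much, and returns True; else False.
- set_joints(angles): joint-space move.
- gripper_to(opening, grasp_force=None): opening from 0.0 (shut) to 1.0 (fully open); grasp_force is the grip in N (None keeps the last); returns when the fingers have stopped.
- dwell(seconds).
- ik(position, orientation): joint angles nearest the present ones, or None.
- get_image(name): name is "side" or "top" or "wrist"; returns a dict with "frame" (480x640x3 uint8, red, green, blue), "fx", "fy", "cx", "cy" (pixels), "R" (3x3) and "t" (3): a world point X has camera coordinates R X + t; the wrist camera has in their place "hand_eye" (4x4, takes a point from camera to tool coordinates, whose origin is the TCP and whose axes are the flange's). Camera axes: x right, y down, z forward; pixel columns grow to the right and rows downward; lengths in m; the calibration is good to about 2 mm. A picture is of the moment at which its call begins: read the wrist's pose just before it. There is no depth.
A pose or a line that the arm cannot do raises IKError and nothing moves.
- finish_job(): hands the job in, once; it reports no verdict.
Readings, each from a call of its own:
- get_t(): time.
- get_joint_pos(): joint angles.
- get_qd(): joint speeds.
- get_tau(): joint torques, N m.
- get_tool_pos(): TCP position.
- get_eef_rot(): TCP orientation.
- get_force(): force on the tool from outside, world axes, zero at the start.
- get_wrist_torque(): the same for the moment, N m.
- get_finger_gap(): opening from 0.0 (shut) to 1.0 (fully open).
Only numpy, scipy, OpenCV 4.12 (cv2) and the standard library are available. Lean on these libraries where they do the work, as an engineer would, in place of code of your own. Each camera call takes 0.05 s, during which the arm holds its last target.

### The job

Get the salad spinner going: with a fingertip push the orange lock on its lid outwards, away from the middle of the lid, as far as it goes, so that the dial is free. Then put the fingertips into the dark finger cup on the dial and lead it round in circles, clockwise as seen from above, for at least two full turns. Use a light touch: the spinner stays standing about where it is, nothing is lifted or carried, the lock is left open, and the things around it are left alone.

Things in the scene. Friction and masses are not known exactly. Their poses are not given: they have to be found in the camera images.
- spinner: the salad spinner standing loose on the worktop: sage-green bowl with a cream lid, 260 mm across, lid surface 118 mm above the worktop, 1.4 kg on a rubber foot. Origin at the centre of its underside; z up; its +y axis points from the middle of the lid to the orange lock. It slides if pushed sideways with more than about 10 N
- dial_centre (a point): middle of the dial's upper face, on its turning axis: a sage-green disc 156 mm across lying on the lid, its face 127 mm above the worktop
- finger_cup (a point): centre of the floor of the finger cup, a dark round upright ring on the dial, 45 mm from the dial's axis and opposite to the lock while locked; open at the top, inner diameter 53 mm, wall 3.5 mm, rim 21 mm above this floor (148 mm above the worktop). It goes round with the dial. A pair of closed fingers fits loosely inside
- dial (a joint): angle of the dial in rad, 0 at the start, growing clockwise as seen from above (one full turn = 6.28, counted on beyond that); turns freely, about 1.5 N at the cup, and stays where it is left; blocked (within about 0.05 rad) while the lock is closed
- lock (a joint): travel of the orange sliding lock in m: 0 locked (its tongue sits between two lugs on the dial's rim), 0.016 fully open; it slides straight outwards along the spinner's +y axis, takes about 3 N and stays where it is left; the dial comes free at about 0.010
- lock_ridge (a point): middle of the top edge of the lock's inner face (the face that looks to the middle of the lid): an orange upright ridge 38 mm wide across the push and 8 mm thick, its top 147 mm above the worktop, standing 28 mm above the lid and 20 mm above the dial and lugs next to it; push this face outwards. Locked it lies 102 mm from the dial's axis
- pepper: bystander: clear spice jar with a teal cap, 42 mm across and 108 mm tall, origin at the centre of its underside
- salt: bystander: upright green and cream carton, 46 x 67 x 143 mm, origin at the centre of its underside
- box: bystander: small green carton, 107 x 55 x 52 mm, origin at the centre of its underside

How it is judged:
By the outcome, as a careful person would: the job done as asked, in the order asked, and still so for the second after the job is handed in, with the robot touching nothing.
It also fails if it takes over 64 s, if anything falls off the work surface, if the arm or the gripper's body presses on something with over 40 N, if the wrist force passes 120 N, or if a joint passes its speed limit or range.

## Working session

There is one attempt and no reset: what is moved stays moved. The work goes in short steps, each a Python script; the robot and the scene stay as the last script left them, time stands still between calls to the robot, and variables do not carry over. Pictures are saved under pics/ and viewed, and the job is handed in when it is done.

```bash
mkdir -p pics; ls
python3 - <<'E'
from bench import *
import cv2,pickle
d={}
for n in ("top","side"):
    g=get_image(n); d[n]=g; cv2.imwrite(f"pics/{n}0.png",g["frame"][...,::-1])
    print(n,g["fx"],g["R"],g["t"])
pickle.dump(d,open("im0.pkl","wb"))
print(get_t(),get_tool_pos(),get_eef_rot())
E
```

```text
pics
top 499.8790406276867 [[ 0.00925984 -0.99988657 -0.01187842]
 [-0.99415396 -0.00792753 -0.10768039]
 [ 0.10757401  0.01280608 -0.9941146 ]] [-0.03630116  0.57061441  1.18728554]
side 477.8344123269576 [[-0.9657861  -0.25882124 -0.01639418]
 [-0.11742913  0.49279661 -0.86218438]
 [ 0.23123063 -0.83076054 -0.50632927]] [0.52307069 0.1815367  1.09332069]
0.1 [ 0.25847925 -0.54079128  0.22190956] [[ 9.02275046e-01  4.31160585e-01 -5.40595487e-04]
 [ 4.31160883e-01 -9.02273704e-01  1.56700029e-03]
 [ 1.87863669e-04 -1.64694889e-03 -9.99998626e-01]]
```

View pics/top0.png

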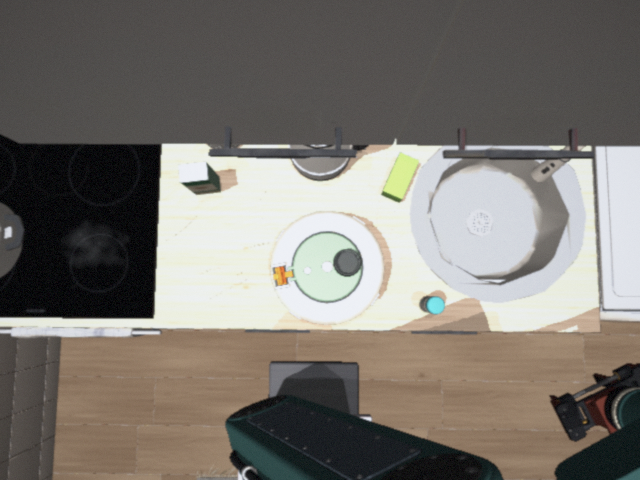

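View pics/side0.png

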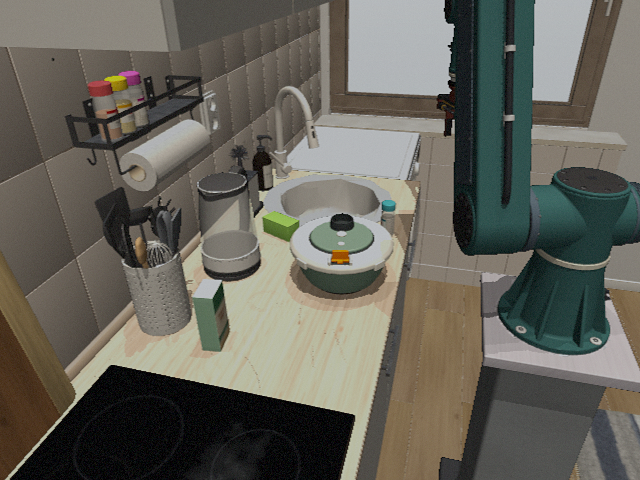

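The top view shows the lid around (328,267), the orange lock at (283,275) and the dark cup at (347,262). The pepper is at (432,304), the box at (401,177) and the salt at (198,178). Next I'll measure positions.

```bash
cat > h.py <<'E'
import numpy as np, cv2
def ray(g,u,v,z):
    d=np.array([(u-g["cx"])/g["fx"],(v-g["cy"])/g["fy"],1.]);R=np.array(g["R"]);t=np.array(g["t"])
    c=-R.T@t; d=R.T@d; return c+d*(z-c[2])/d[2]
def proj(g,X):
    p=np.array(g["R"])@X+g["t"]; return g["fx"]*p[0]/p[2]+g["cx"],g["fy"]*p[1]/p[2]+g["cy"]
def circ(P):
    A=np.c_[2*P[:,:2],np.ones(len(P))];s=np.linalg.lstsq(A,(P[:,:2]**2).sum(1),rcond=None)[0]
    return s[:2],np.sqrt(s[2]+s[0]**2+s[1]**2)
def masks(g,win):
    f=g["frame"];hsv=cv2.cvtColor(f,cv2.COLOR_RGB2HSV);w=np.zeros(f.shape[:2],np.uint8);u0,u1,v0,v1=win;w[v0:v1,u0:u1]=255
    o={}
    o["orange"]=cv2.inRange(hsv,(5,140,120),(20,255,255))&w
    o["green"]=cv2.inRange(hsv,(45,20,90),(80,120,255))&w
    o["dark"]=cv2.inRange(hsv,(0,0,0),(180,255,85))&w
    return o
def big(m):
    c=max(cv2.findContours(m,cv2.RETR_EXTERNAL,cv2.CHAIN_APPROX_NONE)[0],key=cv2.contourArea)
    return c
E
python3 - <<'E'
import pickle;from h import *
d=pickle.load(open("im0.pkl","rb"))
for n,win in (("top",(265,395,205,330)),("side",(285,400,205,300))):
    g=d[n];m=masks(g,win)
    print(n)
    for k,z in (("orange",.147),("green",.127),("dark",.148)):
        c=big(m[k]);P=np.array([ray(g,*p[0],z) for p in c.astype(float)])
        h=cv2.convexHull(c);Ph=np.array([ray(g,*p[0],z) for p in h.astype(float)])
        M=cv2.moments(c);print(k,cv2.contourArea(c),cv2.boundingRect(c),ray(g,M["m10"]/M["m00"],M["m01"]/M["m00"],z).round(4),circ(Ph))
    f=g["frame"][win[2]:win[3],win[0]:win[1],::-1]
    cv2.imwrite(f"pics/{n}_z.png",cv2.resize(f,None,fx=5,fy=4.6,interpolation=cv2.INTER_CUBIC))
E
```

```text
top
orange 109.0 (276, 267, 11, 18) [0.4813 0.0506 0.147 ] (array([0.48024042, 0.05344625]), np.float64(0.017208429160113878))
green 1766.0 (288, 232, 74, 70) [ 0.5198 -0.0492  0.127 ] (array([ 0.50218057, -0.04673447]), np.float64(0.07885810322923646))
dark 33.5 (334, 252, 18, 23) [ 0.5086 -0.073   0.148 ] (array([ 0.51013089, -0.09174722]), np.float64(0.026822295515473864))
side
orange 128.0 (331, 250, 18, 14) [0.4729 0.0845 0.147 ] (array([0.47308922, 0.08395908]), np.float64(0.028199354494879602))
green 1183.0 (310, 222, 64, 30) [ 0.4952 -0.0264  0.127 ] (array([ 0.49826506, -0.03826818]), np.float64(0.0772742924195588))
dark 1233.5 (299, 267, 85, 29) [0.4497 0.1775 0.148 ] (array([0.45762881, 0.13425131]), np.float64(0.087092069307394))
```

View pics/top_z.png

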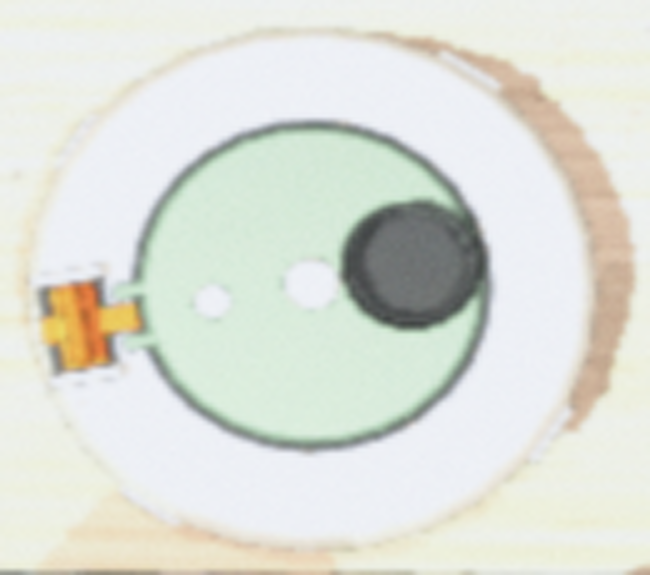

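View pics/side_z.png

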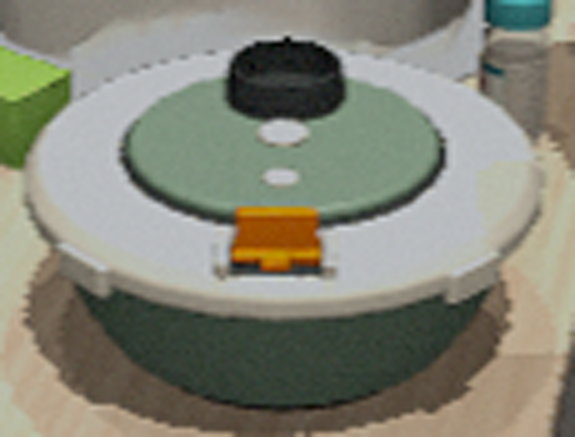

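Run:
```python
import pickle;from h import *
d=pickle.load(open("im0.pkl","rb"));g=d["top"]
hub=ray(g,327.2,266.7,.129);cup=ray(g,347.8,262.5,.148)
small=ray(g,265+211/5,205+302/4.6,.128);rid=ray(g,265+104/5,205+321/4.6,.147)
print("hub",hub,"cup",cup,"small",small,"lock",rid)
o=g;f=g["frame"].astype(int)
# dial radial edge: dark rim ring; lid outer
gs=d["side"]
hs=ray(gs,285+283/5,205+132/4.6,.129);ss=ray(gs,285+280/5,205+177/4.6,.128)
print("side hub",hs,"small",ss,"ridge",ray(gs,285+278/5,205+210/4.6,.147),"cup rim",ray(gs,285+286/5,205+62/4.6,.148))
dd=small-cup; print(np.degrees(np.arctan2(dd[1],dd[0])), np.linalg.norm((cup-hub)[:2]),np.linalg.norm((rid-hub)[:2]))
dd=ss-hs; print(np.degrees(np.arctan2(dd[1],dd[0])))
for n,u,v,z in (("pepper",432,304,.108),("box",403,170,.052),("salt",193,172,.143)):print(n,ray(g,u,v,z))
```

```text
hub [ 0.50171474 -0.0499478   0.129     ] cup [ 0.51023805 -0.094897    0.148     ] small [ 0.49258683 -0.00549506  0.128     ] lock [0.48225131 0.04051965 0.147     ]
side hub [ 0.49819394 -0.04250905  0.129     ] small [0.48956138 0.00165912 0.128     ] ridge [0.47650079 0.06295273 0.147     ] cup rim [ 0.50661502 -0.08568695  0.148     ]
101.16864557141062 0.04575016352319605 0.09253747944652334
101.05891413808226
pepper [ 0.42120285 -0.28574758  0.108     ]
box [ 0.74215338 -0.23218736  0.052     ]
salt [0.71147907 0.25367346 0.143     ]
```

```bash
cat >> h.py <<'E'
def down(a):  # tool y axis (jaw) at world angle a
    y=np.array([np.cos(a),np.sin(a),0]);z=np.array([0,0,-1.]);return np.c_[np.cross(y,z),y,z]
def wg(g,p,R):
    T=np.eye(4);T[:3,:3]=R;T[:3,3]=p;T=T@np.array(g["hand_eye"]);g=dict(g);g["R"]=T[:3,:3].T;g["t"]=-T[:3,:3].T@T[:3,3];return g
E
python3 - <<'E'
from bench import *;from h import *;import pickle
p0=get_tool_pos();R=get_eef_rot()
gripper_to(0.0)
best=None
for a in np.radians([-65,101,-79,11,191]):
    q=ik([.49,-.03,.33],down(a)); print(a,q)
print(np.degrees(np.arctan2(R[1,1],R[0,1])))
line_to([p0[0],p0[1],.33])
move_to([.46,-.04,.33],down(np.radians(-79)))
p=get_tool_pos();R=get_eef_rot();g=get_image("wrist");print(g["hand_eye"],p)
pickle.dump((g,p,R),open("w1.pkl","wb"));cv2.imwrite("pics/w1.png",g["frame"][...,::-1]);print(get_t(),get_force())
E
```

```text
-1.1344640137963142 [-2.01962507e-01  1.12579385e-01  1.57602910e+00 -4.44089210e-16
  1.45298417e+00  9.32501507e-01]
1.7627825445142729 [-2.01962507e-01  1.12579385e-01  1.57602910e+00 -4.44089210e-16
  1.45298417e+00 -1.96474505e+00]
-1.3788101090755203 [-2.01962507e-01  1.12579385e-01  1.57602910e+00 -4.44089210e-16
  1.45298417e+00  1.17684760e+00]
0.19198621771937624 [-2.01962507e-01  1.12579385e-01  1.57602910e+00 -4.44089210e-16
  1.45298417e+00 -3.93948725e-01]
3.3335788713091694 [-2.01962507e-01  1.12579385e-01  1.57602910e+00 -4.44089210e-16
  1.45298417e+00  2.74764393e+00]
-64.45872653621437
[[-3.23343070e-04 -9.59885662e-01 -2.80391533e-01  7.64405607e-02]
 [ 9.99999852e-01 -4.33120736e-04  3.29551187e-04  1.36810977e-03]
 [-4.37774846e-04 -2.80391385e-01  9.59885660e-01 -1.61923969e-01]
 [ 0.00000000e+00  0.00000000e+00  0.00000000e+00  1.00000000e+00]] [ 0.46019874 -0.0406678   0.32994891]
4.3083 [ 1.15070396  0.17474222 -1.60154894]
```

View pics/w1.png

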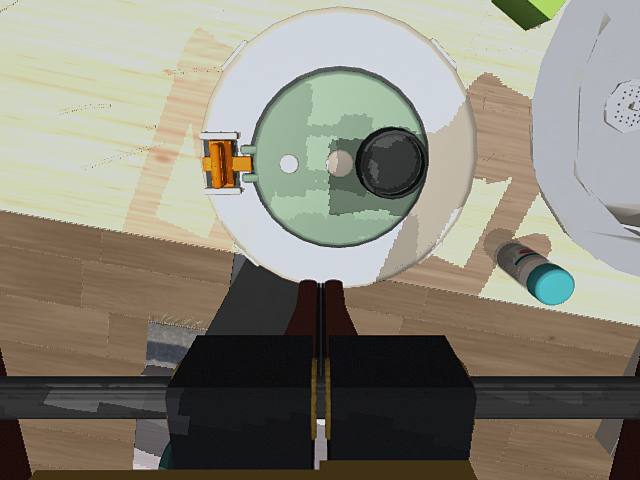

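The wrist view shows the hub at (340,163), the dot at (289,164), the lock ridge at (212–227,165) and the cup ring at about (392,162).

Run:
```python
from h import *;import pickle
g,p,R=pickle.load(open("w1.pkl","rb"));g=wg(g,p,R)
f=g["frame"];cv2.imwrite("pics/w1z.png",cv2.resize(f[120:210,190:330,::-1],None,fx=5.5,fy=5.5,interpolation=cv2.INTER_CUBIC))
hub=ray(g,340,163,.128);sm=ray(g,289,164,.1275)
# lid outer circle at z .118 from white mask ; dial rim: dark edges by hand
pts=[(339,67),(252,160),(340,247),(275,97),(283,225),(400,222)]
P=np.array([ray(g,u,v,.125) for u,v in pts]);print("dial",circ(P))
pts=[(204,140),(339,8),(474,150),(340,286),(240,45),(437,45)]
P=np.array([ray(g,u,v,.112) for u,v in pts]);print("lid",circ(P))
print("hub",hub,"small",sm)
d=sm-hub;print(np.degrees(np.arctan2(d[1],d[0])),np.linalg.norm(d))
print("cup rim",circ(np.array([ray(g,u,v,.148) for u,v in [(356,160),(427,160),(391,127),(391,198)]])), "ridge",ray(g,227,165,.147))
```

```text
dial (array([ 0.50374951, -0.05218534]), np.float64(0.07904877161521981))
lid (array([ 0.50535302, -0.05044558]), np.float64(0.12604656453638197))
hub [ 0.50320127 -0.05171171  0.128     ] small [ 0.49368343 -0.00735608  0.1275    ]
102.11089819280704 0.04536805985590556
cup rim (array([ 0.512895  , -0.09276345]), np.float64(0.029674695827336856)) ridge [0.48518547 0.04273462 0.147     ]
```

View pics/w1z.png

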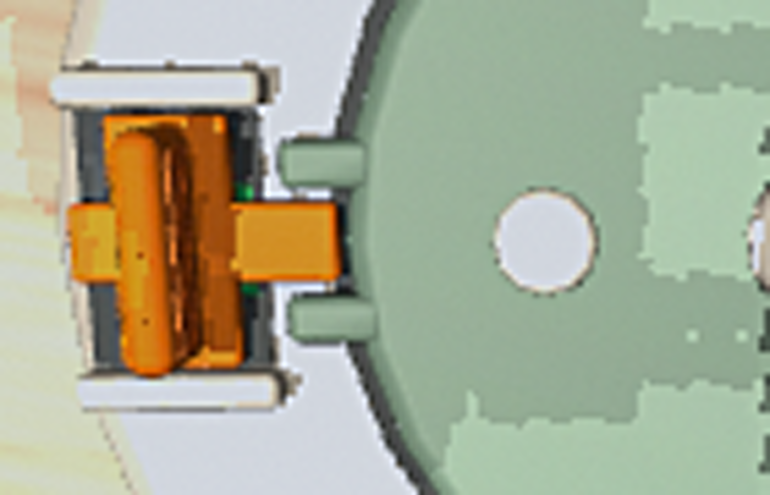

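```bash
cat >> h.py <<'E'
C=np.array([.503,-.051]);TH=np.radians(101.5);U=np.array([np.cos(TH),np.sin(TH)])
E
python3 - <<'E'
from bench import *;from h import *
R=down(TH-np.pi)
a=C+.073*U
move_to([*a,.20],R)
print(line_to([*a,.134],v=.06,force_limit=5),get_tool_pos())
f0=get_force();print(f0)
for s in (.088,.094,.1,.106,.112,.118):
    b=C+s*U
    hit=line_to([*b,.134],v=.025,force_limit=7)
    p=get_tool_pos();f=get_force();print(s,hit,(p[:2]-C)@U,(f-f0).round(2))
    if hit or (f-f0)[:2]@U<-6.5:break
print(get_t())
p=get_tool_pos();R=get_eef_rot();g=get_image("top");cv2.imwrite("pics/t2.png",cv2.resize(g["frame"][205:330,255:395,::-1],None,fx=5,fy=4.6,interpolation=cv2.INTER_CUBIC))
E
```

```text
False [0.4887999  0.02051991 0.13434042]
[-0.37672015  0.33117262 -0.13225599]
0.088 False 0.08803761441969107 [ 0.01 -0.36 -0.03]
0.094 False 0.09416740625430732 [ 0.07 -0.46  0.81]
0.1 False 0.10018440047137961 [ 1.84 -1.03 -0.26]
0.106 False 0.1064167847909005 [ 1.02 -0.3  -0.63]
0.112 False 0.11171565640120211 [ 0.89 -5.06 -0.37]
0.118 False 0.11760554024828371 [ 1.61 -5.16 -1.15]
8.9
```

View pics/t2.png

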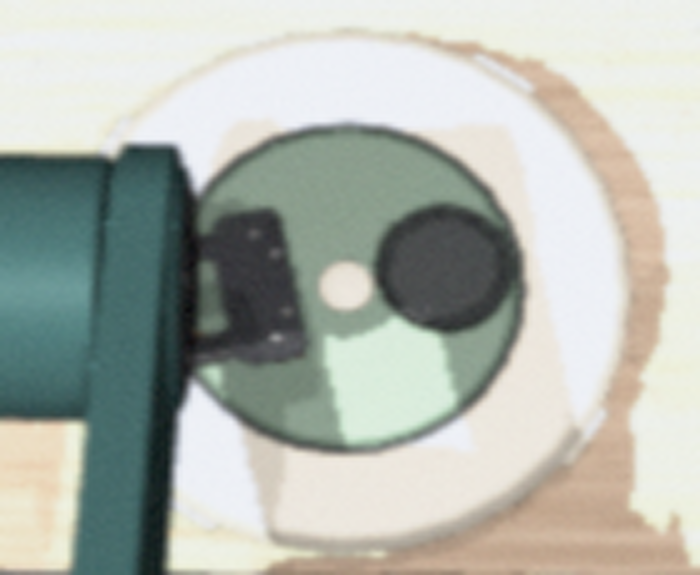

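Run:
```python
from bench import *;from h import *
f0=np.array([-.38,.33,-.13])
for s in np.arange(.1195,.136,.0015):
    b=C+s*U
    hit=line_to([*b,.134],v=.02,force_limit=4.5)
    fs=[]
    for _ in range(4): fs.append(get_force()-f0)
    f=np.mean(fs,0)
    p=get_tool_pos();print(round(s,4),hit,((p[:2]-C)@U).round(4),f.round(2),(f[:2]@U).round(2))
    if hit or f[:2]@U<-7:break
print(get_t())
g=get_image("side");cv2.imwrite("pics/s3.png",cv2.resize(g["frame"][205:300,285:400,::-1],None,fx=5,fy=4.6,interpolation=cv2.INTER_CUBIC))
```

```text
0.1195 False 0.1189 [ 2.05 -6.71 -1.95] -6.99
0.121 False 0.1203 [ 1.98 -6.52 -1.39] -6.79
0.1225 False 0.1218 [ 1.34 -5.54 -1.21] -5.69
0.124 False 0.1233 [ 1.72 -6.2  -1.14] -6.42
0.1255 False 0.1249 [ 2.09 -6.66 -1.52] -6.95
0.127 False 0.1263 [ 1.94 -6.75 -2.14] -7.0
10.45
```

View pics/s3.png

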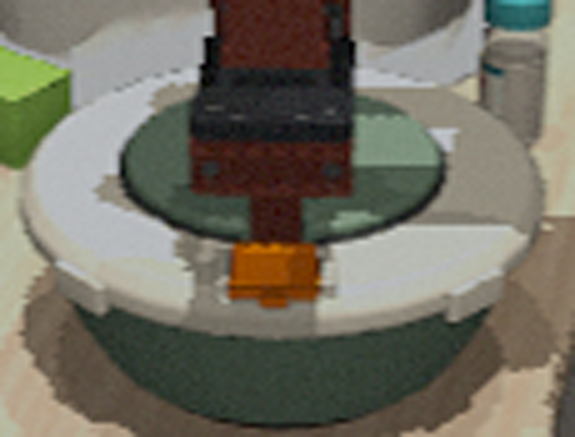

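The spinner itself appears to have started sliding, because its outline has shifted. I'll back off and measure it.

Run:
```python
from bench import *;from h import *;import pickle
b=C+.10*U
line_to([*b,.134],v=.06)
line_to([*b,.24],v=.15)
move_to([.46,-.04,.33],down(np.radians(-79)))
p=get_tool_pos();R=get_eef_rot();g=get_image("wrist")
pickle.dump((g,p,R),open("w2.pkl","wb"));cv2.imwrite("pics/w2.png",g["frame"][...,::-1]);print(get_t(),p,get_force())
```

```text
12.5833 [ 0.45953966 -0.03957948  0.328749  ] [ 0.20471933  0.76227563 -0.72973923]
```

View pics/w2.png

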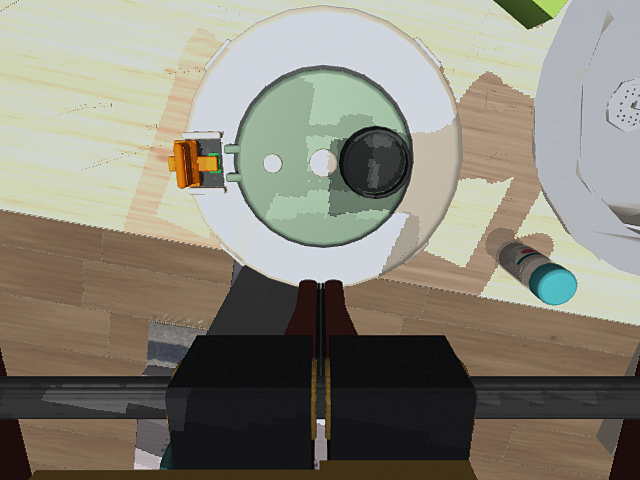

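Run:
```python
from h import *;import pickle
r=[]
for n in ("w1","w2"):
    g,p,R=pickle.load(open(n+".pkl","rb"));g=wg(g,p,R)
    hsv=cv2.cvtColor(g["frame"],cv2.COLOR_RGB2HSV)
    o=cv2.inRange(hsv,(5,170,120),(20,255,255));o[:120]=0;o[210:]=0;o[:,260:]=0
    print(cv2.boundingRect(big(o)))
    hub,sm,rd=((340,163),(289,164),(221,165)) if n=="w1" else ((322.5,162),(272.5,163),(187,164))
    h=ray(g,*hub,.128);s=ray(g,*sm,.1275);k=ray(g,*rd,.147);d=s-h
    print(n,h,np.degrees(np.arctan2(d[1],d[0])),k,np.linalg.norm((k-h)[:2]));r.append(h)
print(r[1]-r[0])
g,_,_=pickle.load(open("w2.pkl","rb"));cv2.imwrite("pics/w2z.png",cv2.resize(g["frame"][115:215,160:300,::-1],None,fx=5.5,fy=5.5,interpolation=cv2.INTER_CUBIC))
```

```text
(202, 141, 50, 47)
w1 [ 0.50320127 -0.05171171  0.128     ] 102.11089819280704 [0.48422614 0.04769901 0.147     ] 0.10120546991055632
(168, 140, 50, 48)
w2 [ 0.50031692 -0.03488142  0.128     ] 102.10577993288216 [0.47897428 0.0769526  0.147     ] 0.11385234634332404
[-0.00288435  0.01683029  0.        ]
```

View pics/w2z.png

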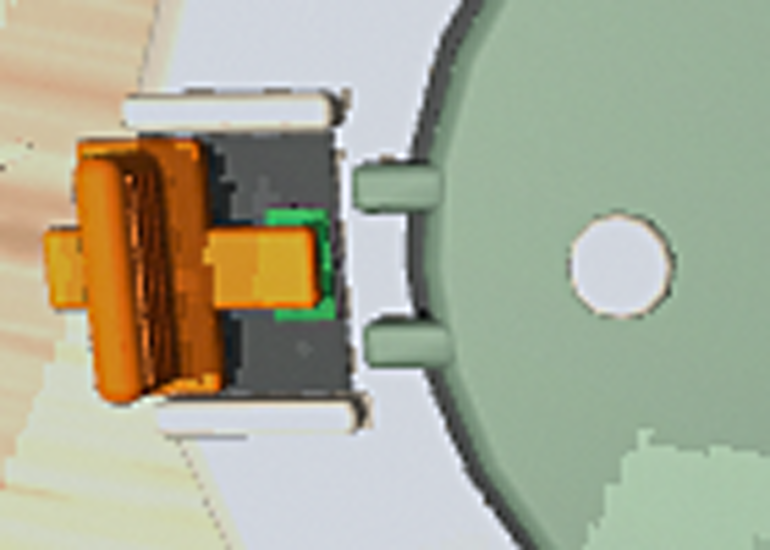

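The lock is fully open: the tongue is clear of the lugs and the green mark is showing. However, the spinner slid about 16 mm along +y at only ~6.5 N. I'll ease it back by pressing radially on the cup's outer wall, a line that passes through the axis, and then lead the dial round.

Run:
```python
from bench import *;from h import *;import pickle
C2=np.array([.5003,-.0349]);TH=np.radians(101.8);U=np.array([np.cos(TH),np.sin(TH)])
R=down(TH-np.pi)
a=C2-.045*U
move_to([*a,.19],R)
print(line_to([*a,.139],v=.06,force_limit=5),get_tool_pos())
dwell(.1);f0=get_force();print(f0)
con=None
for s in np.arange(.055,.086,.002):
    hit=line_to([*(C2-s*U),.139],v=.03,force_limit=9)
    f=np.mean([get_force()-f0 for _ in range(3)],0);F=f[:2]@U
    r=-(get_tool_pos()[:2]-C2)@U;print(round(s,4),hit,r.round(4),f.round(1),F.round(2))
    if F>3.5 and con is None: con=r
    if hit or F>14 or (con and r-con>.0135):break
line_to([*(C2-(s-.025)*U),.139],v=.06)
p=get_tool_pos();R=get_eef_rot();g=get_image("wrist")
pickle.dump((g,p,R),open("w3.pkl","wb"));cv2.imwrite("pics/w3.png",g["frame"][...,::-1])
g=get_image("top");pickle.dump(g,open("t3.pkl","wb"));cv2.imwrite("pics/t3.png",cv2.resize(g["frame"][205:330,265:395,::-1],None,fx=5,fy=4.6,interpolation=cv2.INTER_CUBIC))
print(get_t())
```

```text
False [ 0.50977903 -0.07903594  0.13920161]
[-0.1927278  -0.05521853  0.00693205]
0.055 False 0.0552 [0.  0.1 0.1] 0.05
0.057 False 0.057 [ 1.1  0.3 -0.1] 0.05
0.059 False 0.0585 [ 0.   2.7 -0.5] 2.68
0.061 False 0.0594 [-0.1  7.   1.6] 6.9
0.063 False 0.0614 [-1.5  7.4  2.7] 7.6
0.065 False 0.0633 [-0.5  7.2  2.2] 7.17
0.067 False 0.0654 [-1.4  6.5  1.8] 6.7
0.069 False 0.0674 [-1.6  7.1  2.2] 7.31
0.071 False 0.0694 [-1.7  6.3  1. ] 6.52
0.073 False 0.0713 [-1.6  6.3  1.2] 6.49
0.075 False 0.0733 [-1.   7.3  0.6] 7.36
17.9917
```

View pics/t3.png

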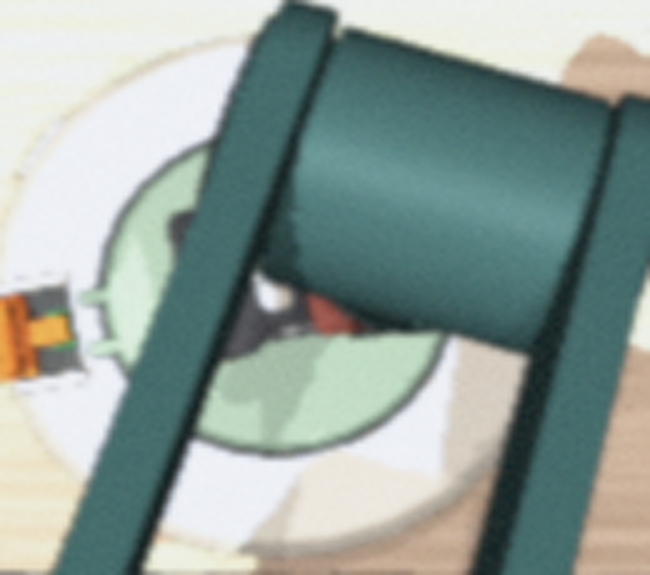

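View pics/w3.png

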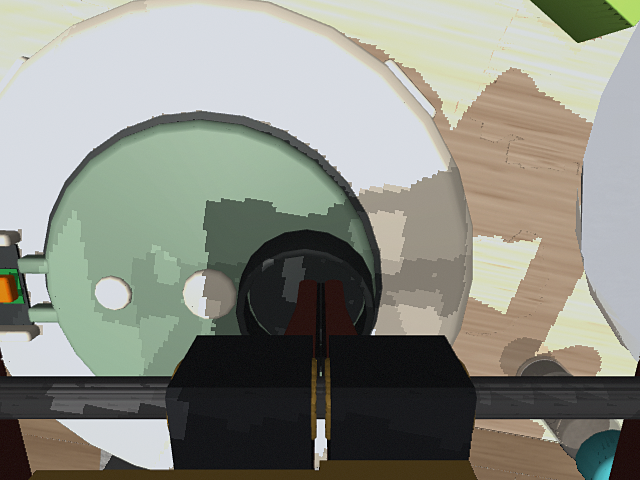

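Run:
```python
from h import *;import pickle
g,p,R=pickle.load(open("w3.pkl","rb"));g=wg(g,p,R)
h=ray(g,209,293,.128);s=ray(g,113,293,.1275);d=s-h
print(p,"hub",h,np.degrees(np.arctan2(d[1],d[0])),np.linalg.norm(d))
print("cup", circ(np.array([ray(g,*q,.148) for q in [(238,290),(308,230),(381,290)]])))
g=pickle.load(open("t3.pkl","rb"))
print("small? hub top",ray(g,265+270/5,205+290/4.6,.129))
```

```text
[ 0.51102511 -0.08425903  0.13921073] hub [ 0.5003572  -0.03518933  0.128     ] 102.06437931568142 0.04475243159830468
cup (array([ 0.5159196 , -0.08011714]), np.float64(0.029560709381678776))
small? hub top [ 0.49856807 -0.03172762  0.129     ]
```

The vision says the spinner is still about 16 mm off. That push seems to have sprung back, which suggests it rocked. I'll do one short, lower test push with pictures taken while pushed and after release.

Run:
```python
from bench import *;from h import *;import pickle
C2=np.array([.5003,-.0349]);TH=np.radians(101.8);U=np.array([np.cos(TH),np.sin(TH)])
G=[get_image("side")]
line_to([*(C2-.05*U),.133],v=.05,force_limit=4);f0=get_force()
for s in (.056,.059,.062,.065,.067):
    hit=line_to([*(C2-s*U),.133],v=.03,force_limit=9)
    f=get_force()-f0;print(s,hit,-(get_tool_pos()[:2]-C2)@U,f.round(1))
G.append(get_image("side"))
line_to([*(C2-.058*U),.133],v=.03);print((get_force()-f0).round(1))
G.append(get_image("side"))
pickle.dump(G,open("G.pkl","wb"));print(get_t())
im=np.hstack([cv2.resize(g["frame"][215:300,280:400,::-1],None,fx=2.2,fy=4.4,interpolation=cv2.INTER_CUBIC) for g in G])
cv2.imwrite("pics/G.png",im)
def rng(g):
    f=cv2.GaussianBlur(g["frame"],(0,0),.8).astype(int)
    return f
for i in (0,1,2):
    hsv=cv2.cvtColor(G[i]["frame"],cv2.COLOR_RGB2HSV);o=cv2.inRange(hsv,(5,140,120),(20,255,255));o[:215]=0;o[300:]=0;o[:,:285]=0;o[:,400:]=0
    M=cv2.moments(o,True);print("orange",M["m10"]/M["m00"],M["m01"]/M["m00"])
for k in (1,2):
    for nm,(u0,u1,v0,v1) in {"lidfront":(290,395,255,275),"bowl":(300,385,275,300)}.items():
        a=G[0]["frame"][v0:v1,u0:u1].mean(2).astype(np.float32);b=G[k]["frame"][v0:v1,u0:u1].mean(2).astype(np.float32)
        print(k,nm,cv2.phaseCorrelate(a,b,cv2.createHanningWindow(a.shape[::-1],cv2.CV_32F)))
```

```text
0.056 False 0.05634837536395601 [-1.2  0.3 -0.9]
0.059 False 0.058432769278349145 [-1.3  3.3  0. ]
0.062 False 0.060553476323963566 [-1.5  6.7  1.7]
0.065 False 0.06351371497683277 [-1.   6.8  2. ]
0.067 False 0.06548428703820665 [-1.7  6.6  1.6]
[-1.3  0.7  0.4]
20.2083
orange 339.45365853658535 263.93658536585366
orange 339.44174757281553 258.8009708737864
orange 339.45959595959596 263.9343434343434
1 lidfront ((0.12869351552971864, -4.713374802535689), 0.5968995805139895)
1 bowl ((0.05011682107930682, -1.073128568462927), 0.7131861101786295)
2 lidfront ((0.0409094472672038, -0.03860041035005146), 0.9833736265147174)
2 bowl ((0.03076679435476848, 0.5069149667072672), 1.0862701729668511)
```

View pics/G.png

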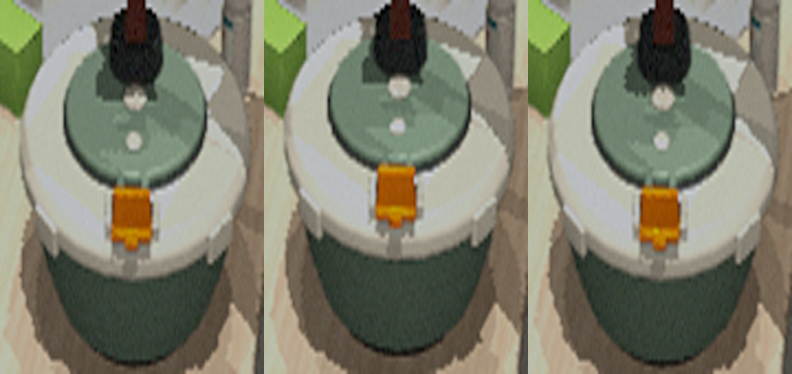

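The test confirms it rocks rather than slides: the lock moved 5 px while pushed and returned fully on release. I won't push it further, so it stays about 16 mm from where it started. Now I'll lead the dial round.

```bash
cat > turn.py <<'E'
from bench import *;from h import *
C2=np.array([.5003,-.035]);TH=np.radians(101.8)
def P(phi,z=.137):  # phi clockwise dial angle
    a=TH+np.pi-phi;return [C2[0]+.045*np.cos(a),C2[1]+.045*np.sin(a),z]
def lead(i0,i1,n=12,v=.11,lim=6):
    f0=F0
    for i in range(i0,i1):
        hit=line_to(P(2*np.pi*i/n),v=v,force_limit=lim)
        f=get_force()-f0
        if i%3==0 or hit or np.linalg.norm(f)>5: print(i,hit,f.round(1))
        if hit or np.linalg.norm(f)>7:return False
    return True
E
python3 - <<'E'
import turn;from turn import *
line_to(P(0),v=.05);dwell(.1);turn.F0=get_force();print(turn.F0)
print(lead(1,7),get_t())
g=get_image("side");cv2.imwrite("pics/s5.png",cv2.resize(g["frame"][205:300,285:400,::-1],None,fx=5,fy=5,interpolation=cv2.INTER_CUBIC))
print(turn.F0.tolist())
E
```

```text
[-0.92589677  0.16504245  0.05514989]
2 True [ 0.9 -0.1 -0.7]
False 21.2917
[-0.9258967722247755, 0.16504245303115805, 0.05514988634126049]
```

View pics/s5.png

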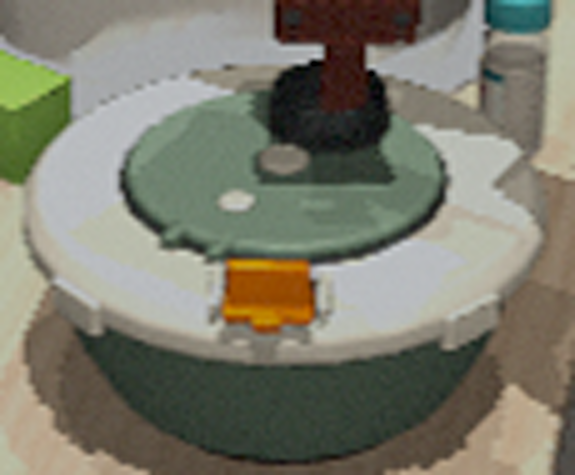

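The dial turns freely and in the right direction. The stop was a transient, since the force read about 1 N afterwards. I'll continue a little slower with a higher limit.

Run:
```python
import turn;from turn import *
turn.F0=np.array([-.93,.17,.06])
print(lead(2,14,v=.07,lim=9),get_t())
g=get_image("side");cv2.imwrite("pics/s6.png",cv2.resize(g["frame"][205:300,285:400,::-1],None,fx=5,fy=5,interpolation=cv2.INTER_CUBIC))
```

```text
3 False [ 0.5 -0.5  0.7]
6 False [ 1.4 -0.1 -1.5]
9 False [-5.8 -1.6  4.4]
False 25.0917
```

View pics/s6.png

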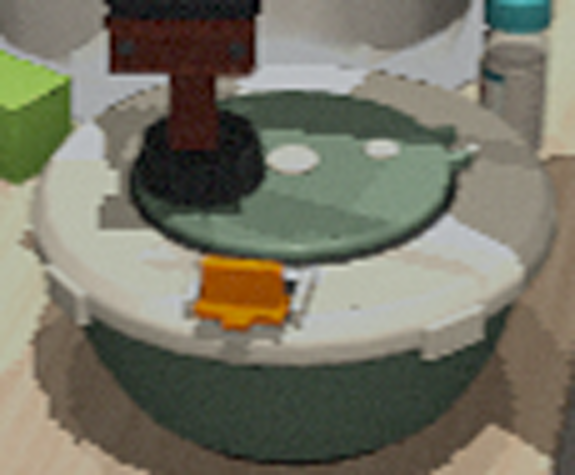

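Run:
```python
from bench import *;from h import *;import pickle
p=get_tool_pos();R=get_eef_rot();g=get_image("wrist");pickle.dump((g,p,R),open("w4.pkl","wb"));cv2.imwrite("pics/w4.png",g["frame"][...,::-1])
g=get_image("top");cv2.imwrite("pics/t4.png",cv2.resize(g["frame"][195:335,255:405,::-1],None,fx=4,fy=4,interpolation=cv2.INTER_CUBIC));pickle.dump(g,open("t4.pkl","wb"))
print(p,R,get_force(),get_t())
```

```text
[ 0.54248675 -0.02657525  0.13693917] [[ 9.78992359e-01  2.03895938e-01  6.38390045e-04]
 [ 2.03896853e-01 -9.78990008e-01 -2.15361208e-03]
 [ 1.85864721e-04  2.23853549e-03 -9.99997477e-01]] [-7.77289835 -1.27056349  4.37465703] 25.2417
```

View pics/w4.png

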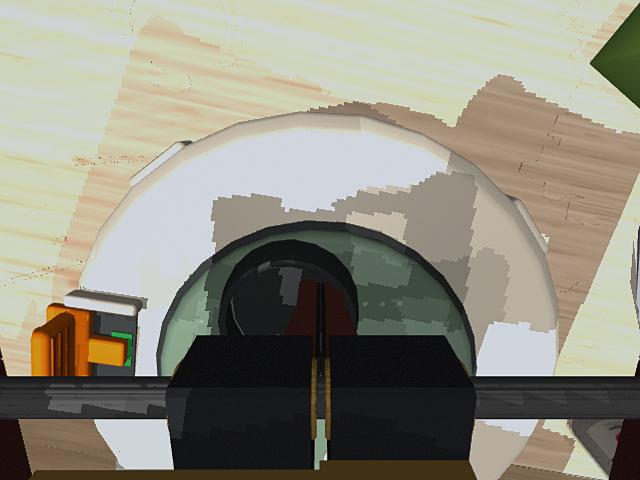

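View pics/t4.png

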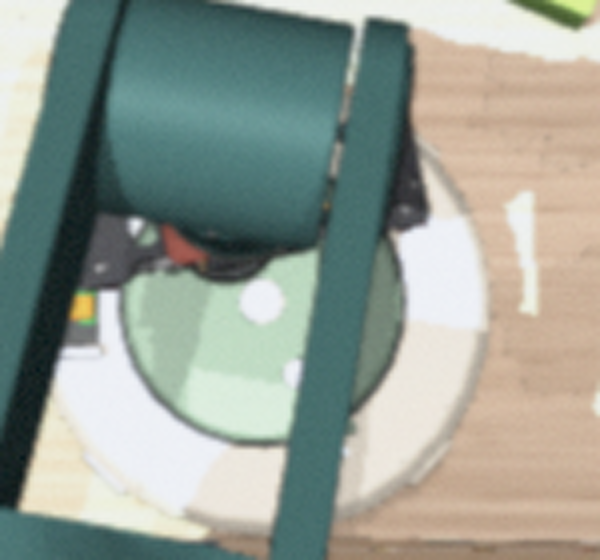

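Run:
```python
from h import *;import pickle
g=pickle.load(open("t4.pkl","rb"))
h=ray(g,320.5,270,.128);s=ray(g,328.5,288.5,.1275);d=h-s
print(h,np.degrees(np.arctan2(d[1],d[0])),np.linalg.norm(d))
g0=pickle.load(open("t3.pkl","rb"));print("t3 hub approx",ray(g0,265+275/5,205+292/4.6,.128))
f=g["frame"];f0=g0["frame"]
# lid & dial circles by hand in crop t4 (dial edge)
for nm,pts,z in (("dial",[(122,310),(165,400),(262,441),(350,410),(403,300),(150,370)],.124),("lid",[(487,300),(465,395),(375,500),(265,525),(130,480),(55,365)],.112)):
    print(nm,circ(np.array([ray(g,255+u/4,195+v/4,z) for u,v in pts])))
w,p,R=pickle.load(open("w4.pkl","rb"));w=wg(w,p,R)
print("dial wrist",circ(np.array([ray(w,u,v,.125) for u,v in [(162,340),(330,221),(475,340),(230,262),(428,265)]])))
print("lid wrist",circ(np.array([ray(w,u,v,.112) for u,v in [(80,280),(300,112),(560,310),(410,124),(547,252)]])))
g0,p,R=pickle.load(open("w3.pkl","rb"));w=wg(g0,p,R)
print("dial w3",circ(np.array([ray(w,u,v,.125) for u,v in [(45,285),(197,113),(90,160),(330,175)]])))
print("top hub bias", )
```

```text
[ 0.49429503 -0.03509413  0.128     ] 23.92079272566077 0.04466612885449048
t3 hub approx [ 0.49767202 -0.03394994  0.128     ]
dial (array([ 0.49507664, -0.03614519]), np.float64(0.07786804112525286))
lid (array([ 0.49281232, -0.03724589]), np.float64(0.12393496010569387))
dial wrist (array([ 0.49694771, -0.03764543]), np.float64(0.07787459013076434))
lid wrist (array([ 0.49796298, -0.03630116]), np.float64(0.12653018717245065))
dial w3 (array([ 0.50173893, -0.03509988]), np.float64(0.07710578549525691))
top hub bias
```

```bash
cat > turn2.py <<'E'
from bench import *;from h import *
import json
def run(C0,a0,a1,F0,step=20,v=.065,Rr=.043,cap=9,z=.138):
    C0=np.array(C0);off=np.zeros(2);a=a0;log=[]
    while a>a1:
        a-=step;r=np.radians(a);u=np.array([np.cos(r),np.sin(r)])
        hit=line_to([*(C0+off+Rr*u),z],v=v,force_limit=10)
        f=np.mean([get_force()-F0 for _ in range(2)],0);fr=f[:2]@u;ft=f[:2]@np.array([-u[1],u[0]])
        if abs(fr)>1.5: off=off+.0006*(fr-np.sign(fr)*1.5)*u
        n=np.linalg.norm(off)
        if n>.006: off*=.006/n
        log.append((round(a),int(hit),round(fr,1),round(ft,1),round(f[2],1)))
        if np.linalg.norm(f)>cap or hit: break
    print(log);print("off",off.round(4),"a",a,"t",get_t());return a
E
python3 - <<'E'
from turn2 import *
C0=[.4957,-.037]
line_to([.5368,-.0186,.138],v=.03);dwell(.15);print(get_force())
F0=np.array([-.6,.2,0]);
a=run(C0,24,-170,F0)
g=get_image("side");cv2.imwrite("pics/s7.png",cv2.resize(g["frame"][205:300,285:400,::-1],None,fx=5,fy=5,interpolation=cv2.INTER_CUBIC))
E
```

```text
[ 0.44651547  0.23702495 -0.8170727 ]
[(4, 0, np.float64(-0.8), np.float64(0.3), np.float64(-0.0)), (-16, 0, np.float64(-0.0), np.float64(0.6), np.float64(1.0)), (-36, 0, np.float64(-5.7), np.float64(2.5), np.float64(2.8)), (-56, 0, np.float64(0.7), np.float64(1.1), np.float64(0.3)), (-76, 0, np.float64(0.5), np.float64(1.4), np.float64(0.3)), (-96, 0, np.float64(-0.2), np.float64(0.9), np.float64(-0.3)), (-116, 0, np.float64(-0.8), np.float64(1.4), np.float64(-0.2)), (-136, 0, np.float64(-0.3), np.float64(1.8), np.float64(-0.0)), (-156, 0, np.float64(0.8), np.float64(1.0), np.float64(0.4)), (-176, 0, np.float64(-0.6), np.float64(0.5), np.float64(0.0))]
off [-0.002   0.0015] a -176 t 29.7417
```

View pics/s7.png

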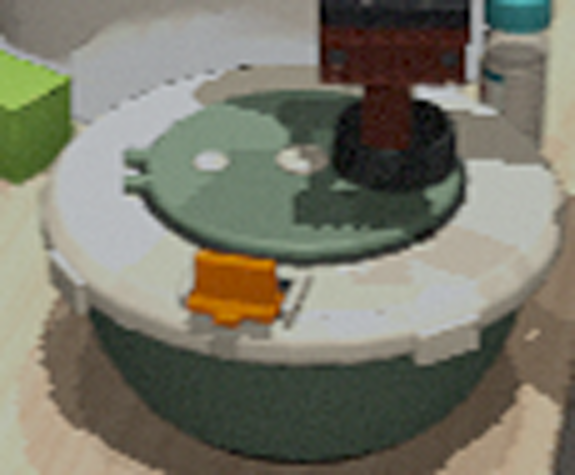

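Light forces this time, apart from one stick-slip spike of about 6 N. The spinner has yawed slightly. Turning the fingers along with the cup should avoid this, so I'll do that with one regrasp because of the wrist range.

```bash
sed -i 's/cap=9,z=.138):/cap=9,z=.138,j0=None):/; s/,v=v,force_limit=10)/,down(np.radians(j0+a-a0)) if j0 is not None else None,v=v,force_limit=10)/' turn2.py
python3 - <<'E'
from turn2 import *;import pickle
F0=np.array([-.2,.2,-.4]);C0=[.4937,-.0357]
print(get_joint_pos()[5])
a=run(C0,-176,-255,F0,j0=-78.2)
print(get_joint_pos()[5])
r=np.radians(a);p=get_tool_pos()
line_to([*p[:2],.20],v=.12)
# view pose
move_to([.44,-.04,.33],down(np.radians(-79)))
p=get_tool_pos();R=get_eef_rot();g=get_image("wrist");pickle.dump((g,p,R),open("w5.pkl","wb"));cv2.imwrite("pics/w5.png",g["frame"][...,::-1]);print(get_t())
E
```

```text
1.128240804729244
[(-196, 0, np.float64(-0.2), np.float64(0.0), np.float64(1.2)), (-216, 0, np.float64(0.0), np.float64(0.7), np.float64(0.2)), (-236, 0, np.float64(-0.1), np.float64(0.1), np.float64(-0.2)), (-256, 0, np.float64(-1.1), np.float64(0.2), np.float64(0.9))]
off [0. 0.] a -256 t 31.7917
2.6260196799566162
33.85
```

View pics/w5.png

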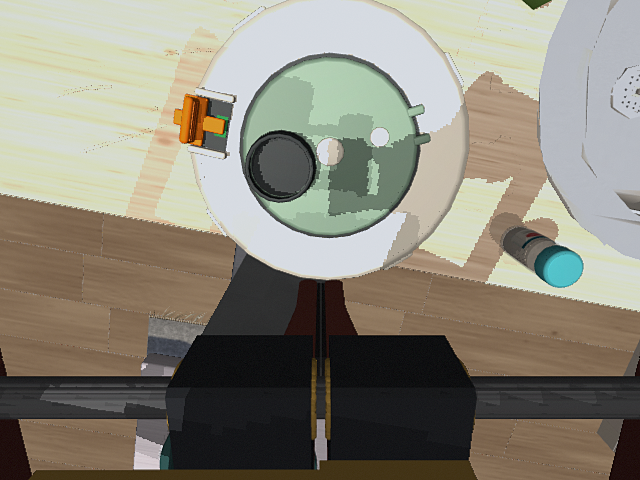

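Run:
```python
from h import *;import pickle
g,p,R=pickle.load(open("w5.pkl","rb"));g=wg(g,p,R)
h=ray(g,330,151,.128);s=ray(g,380,137,.1275);k=ray(g,188,118,.147);d=h-s;e=k-h
print(h,"cup ang",np.degrees(np.arctan2(d[1],d[0])),"lock ang",np.degrees(np.arctan2(e[1],e[0])),np.linalg.norm(e[:2]))
print("cup",ray(g,281,165,.148), h[:2]+d[:2])
from bench import *
for j in range(0,360,20):
    q=ik([*(h[:2]+d[:2]),.19],down(np.radians(j-180)));print(j-180, None if q is None else q[5].round(2),end="; ")
```

```text
[ 0.49108112 -0.03998814  0.128     ] cup ang 116.25541213089056 lock ang 87.52916031516546 0.11958821112991232
cup [ 0.47333332 -0.00116396  0.148     ] [0.4711132  0.00049316]
-180 None; -160 2.65; -140 2.3; -120 1.95; -100 1.6; -80 1.25; -60 0.9; -40 0.55; -20 0.2; 0 -0.15; 20 -0.49; 40 -0.84; 60 -1.19; 80 -1.54; 100 -1.89; 120 -2.24; 140 -2.59; 160 -2.94;
```

Run:
```python
from turn2 import *;import pickle
C0=[.4911,-.040]
move_to([.4715,0.0,.20],down(np.radians(150)))
print(line_to([.4715,0.0,.138],v=.08,force_limit=5));dwell(.1)
F0=get_force();print(F0,get_t())
a=run(C0,116.3,-190,F0,j0=150,v=.06,Rr=.044,cap=6)
print(get_joint_pos()[5])
```

```text
False
[ 0.14091505  0.82261093 -0.40280407] 38.125
[(96, 0, np.float64(-0.7), np.float64(0.8), np.float64(0.9)), (76, 0, np.float64(-1.3), np.float64(0.5), np.float64(0.5)), (56, 0, np.float64(-0.3), np.float64(0.5), np.float64(-0.3)), (36, 0, np.float64(-0.6), np.float64(-0.6), np.float64(-0.2)), (16, 0, np.float64(-1.0), np.float64(0.1), np.float64(0.7)), (-4, 0, np.float64(-2.3), np.float64(0.5), np.float64(0.1)), (-24, 0, np.float64(-0.8), np.float64(1.3), np.float64(0.3)), (-44, 0, np.float64(-1.6), np.float64(0.5), np.float64(0.5)), (-64, 0, np.float64(1.1), np.float64(0.7), np.float64(0.4)), (-84, 0, np.float64(0.3), np.float64(-0.2), np.float64(1.2)), (-104, 0, np.float64(0.2), np.float64(1.3), np.float64(0.7)), (-124, 0, np.float64(-1.3), np.float64(1.8), np.float64(-0.1)), (-144, 0, np.float64(0.1), np.float64(1.5), np.float64(0.8)), (-164, 0, np.float64(-1.5), np.float64(1.8), np.float64(0.5)), (-184, 0, np.float64(-0.4), np.float64(0.9), np.float64(1.2)), (-204, 0, np.float64(0.3), np.float64(2.1), np.float64(0.2))]
off [-0.0005  0.0001] a -203.7 t 46.125
2.7596899685872813
```

Smooth the whole way. I'll lift off, clear the area and check.

Run:
```python
from turn2 import *;import pickle
p=get_tool_pos()
line_to([p[0]-.003,p[1]-.003,.138],v=.03)
p=get_tool_pos();line_to([*p[:2],.22],v=.12)
move_to([.44,-.04,.33],down(np.radians(-79)))
p=get_tool_pos();R=get_eef_rot();g=get_image("wrist");pickle.dump((g,p,R),open("w6.pkl","wb"));cv2.imwrite("pics/w6.png",g["frame"][...,::-1]);print(get_t())
```

```text
48.7583
```

View pics/w6.png

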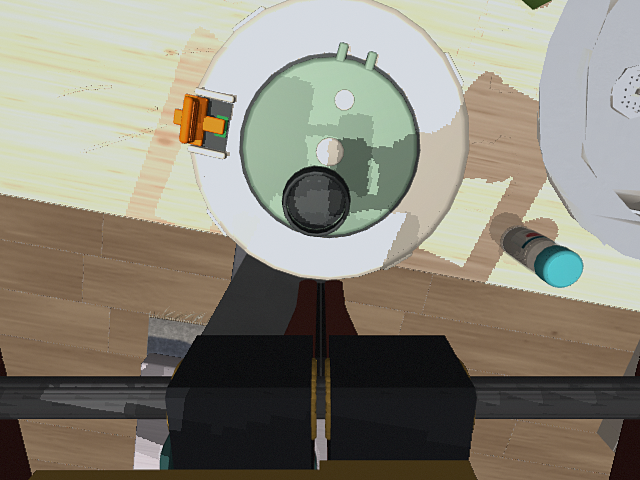

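Run:
```python
from h import *;import pickle
g,p,R=pickle.load(open("w6.pkl","rb"));g=wg(g,p,R)
h=ray(g,330,151,.128);s=ray(g,344,100,.1275);d=h-s;k=ray(g,188,118,.147)-h;print(h,np.degrees(np.arctan2(d[1],d[0])),np.degrees(np.arctan2(k[1],k[0])))
from bench import *
finish_job();print(get_t())
```

```text
[ 0.49109189 -0.04006287  0.128     ] 175.60994813272023 87.52748331546823
the job is handed in; nothing more can be done
the job is handed in; nothing more can be done
```

The lock is fully open and the dial has gone round about 2.25 turns clockwise. However, the spinner ended up about 17 mm from its starting place and yawed about 15° clockwise. I handed the job in at about 49 s, with the arm clear of everything.

- **Lock:** I pushed it outwards with closed fingertips to its end stop. The last picture shows the tongue clear of the lugs and the green mark showing.
- **Dial:** I led it round by the finger cup in several stretches. Measured from the pictures relative to the spinner, it turned about 812° clockwise. In the later stretches I turned the fingers along with the cup, with one regrasp, and side forces stayed around 2 N.
- **What went less well:**
    - **Spinner slid:** I pushed a little past the lock's end stop, and the spinner slid about 16 mm at only 6–7 N.
    - **Spinner rocked:** I tried twice to ease it back by pressing on the cup, with about 7 N. That only rocked it, and it settled back, so I left it there.
    - **Spinner yawed:** With a fixed finger orientation, the fingers caught in the cup and reached about 8 N. This nudged and yawed the spinner.
- **Bystanders:** The arm's path stayed well away from the pepper, salt and box. The pepper looks unmoved in the last picture. The box is only at the edge of that view and the salt is not in it, so I did not check those two at the end.

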